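# Close the clay-sample canister with its keyed lid

## Task

Put the lid on the clay-sample canister and close it properly: set it on the rim, turn it by its handle until its three lugs drop into the notches of the collar, and leave it fully home, flush all round, and let go. Nobody knows how the collar was clamped, so feel for the notches. Leave the things standing around where they are.

Things in the scene. Friction and masses are not known exactly. Their poses are not given: they have to be found in the camera images.
- canister: Grey metal canister screwed to the bench, 114 mm across at the mouth, bore 90 mm, rim 100 mm high; foot flange 132 mm across, 6 mm thick. Origin: centre of its underside; z up. The top 10 mm is an aluminium collar with three notches, clamped tight at an unknown angle: its wide notch points within 0.6 rad either side of the canister's +x axis. The collar is not meant to turn.
- mouth (a point): Centre of the mouth, level with the top of the rim (the collar's top face), 100 mm above the bench; axes as the canister's. The notches are 10 mm deep from the rim, open to the bore and to the outside: one wide, 22 mm, and two narrow, 14 mm, at 120 and 240 degrees from it. Each leaves a lug of the lid 2 mm play either side.
- lid_handle (a point): Centre of the lid's black bar handle; z up, x along the bar towards the wide lug. Bar 70 mm long (x), 14 wide (y), 16 high, on two 11 mm posts 26 mm either side of the centre. Flange top 26 mm, flange underside 32 mm, spigot foot 46 mm below this point. It is 40 mm above the rim while the lugs ride on the rim, 32 mm with the lugs in the notches and the flange on the rim.
- lid: The loose lid, 210 to 420 g, stands on its spigot, handle up. Origin: centre of the spigot's foot; axes as the handle's. Flange 116 mm across, 6 thick. Below it a spigot 87.6 mm across, 14 long, tapered foot, enters the bore 6 mm before the lugs meet the rim. Three lugs to 55.5 mm radius, 8 deep: 18 mm wide at +x (steel pip on the flange above it), 10 mm at 120 and 240 degrees.
- plaster_plug_0: Bystander: white plaster plug, 44 mm across, 34 mm high, loose beyond the work. Origin at its underside.
- clay_stamp_0: Bystander: small turned wooden stamp, 19 mm across, 45 mm high, loose beyond the work. Origin at its underside.
- slip_beaker: Bystander: white plastic beaker, 71 mm across, 93 mm high, loose beyond the work. Origin at its underside.
- jar_1: Bystander: small jar of ceramic colour with a black lid, 48 mm across, 58 mm high, loose to the left of the work. Origin at its underside.

How it is judged:
By the outcome, as a careful person would: the job done as asked, in the order asked, and still so for the second after the job is handed in, with the robot touching nothing.
It also fails if it takes over 58 s, if anything falls off the work surface, if the arm or the gripper's body presses on something with over 40 N, if the wrist force passes 120 N, or if a joint passes its speed limit or range.

## Robot

A 6-joint arm with a two-finger parallel gripper is mounted at the origin on a cart in front of the work surface, level with it; the furniture and walls round the work are solid. World frame = base frame: x ahead of the robot, y to its left, z up, the work surface at z = 0. Lengths are in m, angles in degrees, forces in N, time in s.
With the tool pointing down it reaches from about 0.4 to 0.825 m from the base axis. Payload 7 kg.
Tool frame: the origin (TCP) lies midway between the tips of the shut fingers; the grasp point (between the pads) lies 19 mm behind it; x points along the fingers, z is the direction in which the jaws open and shut, and the axes are right-handed (so a half turn about x gives the same grasp; the last joint's range is limited). The gripper opens to 88 mm and grips with 3 to 60 N. Pads are 19 mm wide; open, the fingers measure 130 mm over their backs; the gripper's body (78 mm by 193 mm) begins 47 mm behind the grasp point.
Start: joints at [-47.55, 20.546, 0.682, 0, -70.136, -16.507], TCP at [0.295, -0.607, 0.227] pointing down, gripper open.
Joint ranges: [-176.03, 176.03], [-82.01, 121.73], [-58.28, 71.71], [-173.87, 95.51], [-174.79, -0.11], [-173.66, 173.66]. Speed limits (degrees/s): [136.94, 136.94, 172.46, 180, 180, 180].

## Interface

Orientations are given as [roll, pitch, yaw] about the fixed x, y, z axes, in that order (R = Rz(yaw) Ry(pitch) Rx(roll)).
In Python, from plant import get_state, capture, close_job gives the robot as it stands.
- The arm moves only by the tool play_rows, never from a script. Its argument "series" is one flat list of numbers, 4 for each row, row after row: the shift along the tool's x, y, z in m, then the turn about the tool's x in rad. In form: [tx, ty, tz, spin, tx, ty, tz, spin, ...]. A call has exactly 5 rows; each row shifts and turns the commanded pose from where the row before left it, along the tool's axes as they then stand; what a row does not reach is not made up. A row lasts 1/12 s, in which the tool goes at most 41.7 mm and 7.16 degrees, less where a joint would pass 70% of its speed; a pose out of reach is approached as far as the arm can. A call is refused whole if a number of a shift passes 0.0417 or a number of a turn 0.125, either way. A call with a gripper value outside its range is refused whole. "jaw" is the opening in per cent of the stroke, from 0 (shut) to 100 (fully open), set as the call begins (left out, the last holds). The fingers move at their own pace and stop on an object; "squeeze" is the grip in N (left out, the last holds). Time passes only in rows, so rows that do not move let the fingers close, or fill a call up. It gives the time, the measured TCP pose, the force and the opening at its end, in the units of the state.
- get_state(): the state, without advancing time (a new reading comes with each control period).
- capture(name): name is "side" or "top" or "wrist"; returns a dict with "img" (480x640x3 uint8, blue, green, red), "K" (3x3 intrinsics, pixels), "k1" (the pictures are not rectified: a ray, as slopes to the right and down, at radius r is drawn at 1 + k1 r^2 times it, then the intrinsics apply), "world_from_camera" (4x4, takes a point from camera to world coordinates). Camera axes: x right, y down, z forward; pixel columns grow to the right and rows downward; lengths in m; the calibration is good to about 2 mm. A picture is of the moment at which its call begins. There is no depth.
- close_job(): hands the job in, once; it reports no verdict.
The state is a dict: "time_s": time; "joints": joint angles; "qd": joint speeds; "joint_torque": joint torques, N m; "tcp_pos": TCP position; "eef_rot": TCP orientation; "contact_force": force on the tool from outside, world axes, zero at the start; "moment": the same for the moment, N m; "gripper_width": finger opening in m.
Only numpy, scipy, OpenCV 4.12 (cv2) and the standard library are available. Lean on these libraries where they do the work, as an engineer would, in place of code of your own. Each camera call takes 0.05 s, during which the arm holds its last target.

## Working session

There is one attempt and no reset: what is moved stays moved. The work goes in short steps, Python scripts to look and compute and a tool call to move; the robot and the scene stay as the last step left them, time stands still between calls to the robot, and variables do not carry over. Pictures are saved under pics/ and viewed, and the job is handed in when it is done.

Besides the shell and the picture viewer there is one more tool, called after "Emit:" as name(argument=value, ...), one argument or row to a line, values as JSON. play_rows: Moves the arm, as the interface text tells. Its arguments: {"type":"object","properties":{"series":{"type":"array","items":{"type":"number"}},"jaw":{"type":"number"},"squeeze":{"type":"number"}},"required":["series"]}

```bash
mkdir -p pics; ls; cat > h.py <<'E'
import numpy as np, cv2
from plant import get_state, capture, close_job
def save(name, fn):
    c=capture(name); cv2.imwrite(f'pics/{fn}.png', c['img'])
    np.savez(f'pics/{fn}.npz', K=c['K'],k1=c['k1'],T=c['world_from_camera']); return c
def load(fn):
    d=np.load(f'pics/{fn}.npz'); return d['K'],float(d['k1']),d['T']
def ray(fn,u,v):
    K,k1,T=load(fn)
    p=cv2.undistortPoints(np.array([[[u,v]]],float),K,np.array([k1,0,0,0.]))[0,0]
    return T[:3,3],T[:3,:3]@np.array([p[0],p[1],1])
def atz(fn,u,v,z):
    o,d=ray(fn,u,v); return o+d*(z-o[2])/d[2]
def proj(fn,P):
    K,k1,T=load(fn); R=T[:3,:3].T; P=np.atleast_2d(P).astype(float)
    return cv2.projectPoints(P,cv2.Rodrigues(R)[0],-R@T[:3,3],K,np.array([k1,0,0,0.]))[0][:,0]
def crop(fn,x0,y0,x1,y1,s,out):
    im=cv2.imread(f'pics/{fn}.png')[y0:y1,x0:x1]
    cv2.imwrite(f'pics/{out}.png',cv2.resize(im,None,fx=s,fy=s,interpolation=cv2.INTER_CUBIC))
E
python3 - <<'E'
from h import *
print(get_state())
for n in('side','top','wrist'):
    c=save(n,n+'0'); print(n,c['K'].tolist(),c['k1'],c['world_from_camera'].round(3).tolist())
E
```

```text
pics
{'time_s': 0.0, 'joints': array([-4.75573697e+01,  2.05886634e+01,  6.31542103e-01, -5.85731340e-03,
       -7.01449859e+01, -1.65098601e+01]), 'qd': array([-0.04583903,  0.09008692,  0.00139688,  0.05090832,  0.02459371,
        0.04721296]), 'joint_torque': array([ 4.60588457e-01, -5.80915868e+01,  2.93803579e+01,  6.80136994e+00,
        1.23714348e-01,  3.54987255e-02]), 'tcp_pos': array([ 0.29487082, -0.60659938,  0.22568199]), 'eef_rot': array([ 13.42348886,  89.89774438, 129.35426477]), 'contact_force': array([ 0.0705637 , -0.44908338, -0.17070097]), 'moment': array([ 0.00021157,  0.04365843, -0.00251362]), 'gripper_width': 0.08744782976195498}
side [[455.248916707678, 0.0, 319.5487365573503], [0.0, 455.248916707678, 248.679651064687], [0.0, 0.0, 1.0]] -0.04899837393525607 [[0.998, 0.051, -0.047, 0.611], [0.065, -0.454, 0.889, -0.662], [0.025, -0.89, -0.456, 0.471], [0.0, 0.0, 0.0, 1.0]]
top [[570.5428963250016, 0.0, 328.1790647443429], [0.0, 570.5428963250016, 246.32902695405676], [0.0, 0.0, 1.0]] -0.07723580967509672 [[-0.011, -0.99, 0.14, 0.443], [-1.0, 0.007, -0.025, 0.107], [0.024, -0.14, -0.99, 1.176], [0.0, 0.0, 0.0, 1.0]]
wrist [[423.6854057313326, 0.0, 317.14004980687], [0.0, 423.6854057313326, 234.75172768638612], [0.0, 0.0, 1.0]] -0.054343026080121835 [[-0.437, 0.86, 0.264, 0.223], [0.899, 0.417, 0.13, -0.641], [0.002, 0.295, -0.956, 0.384], [0.0, 0.0, 0.0, 1.0]]
```

View pics/side0.png

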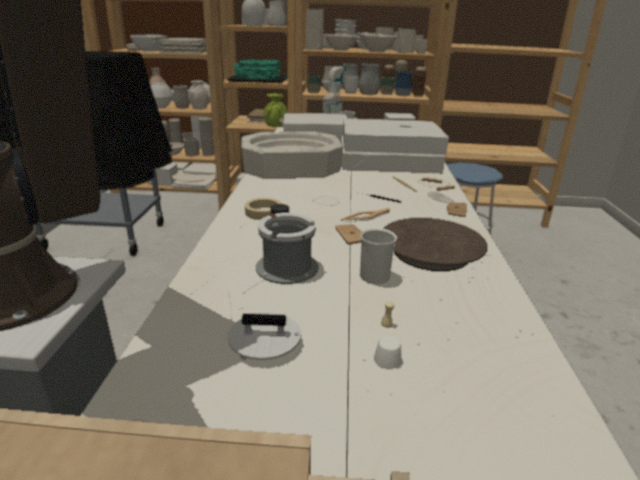

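View pics/top0.png

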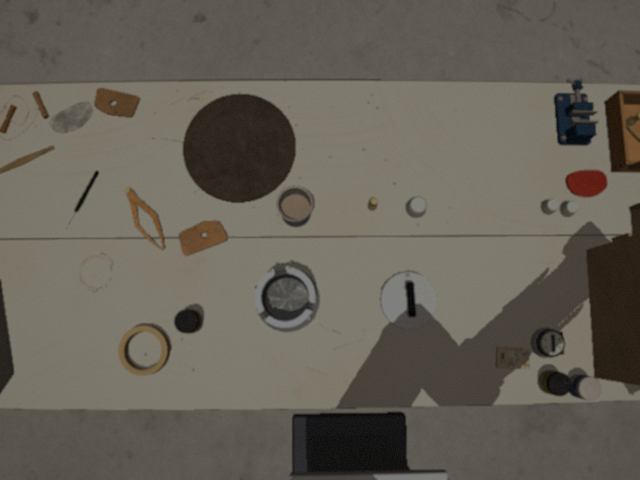

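View pics/wrist0.png

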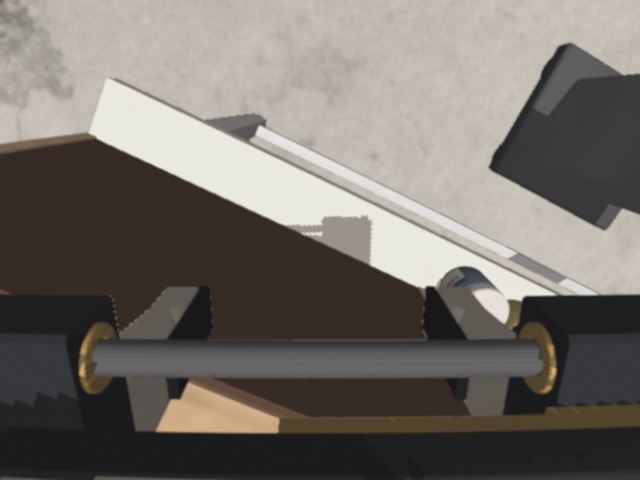

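```bash
python3 - <<'E'
from h import *
crop('top0',240,240,340,350,6,'c1'); crop('top0',370,260,450,340,7,'c2')
crop('side0',220,300,310,365,8,'c3');crop('side0',240,195,340,285,6,'c4')
E
```

```text
(no output)
```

View pics/c1.png

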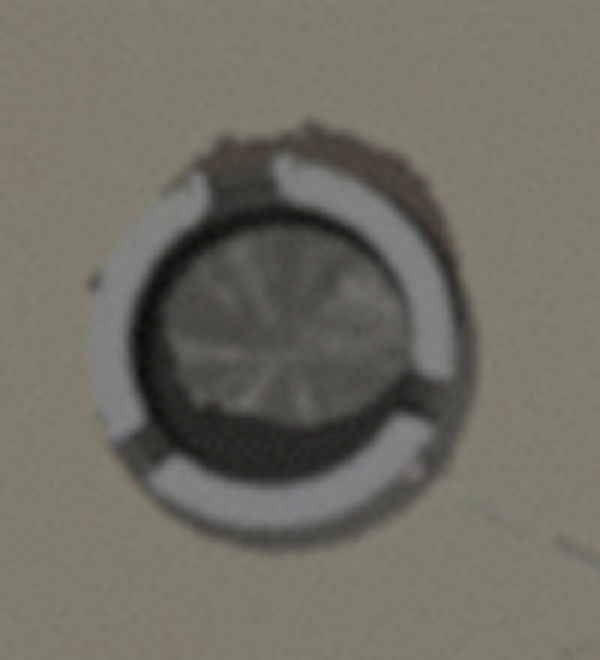

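View pics/c2.png

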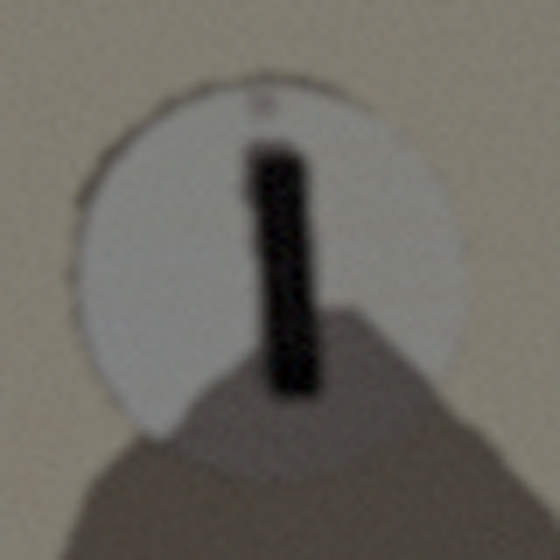

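View pics/c3.png

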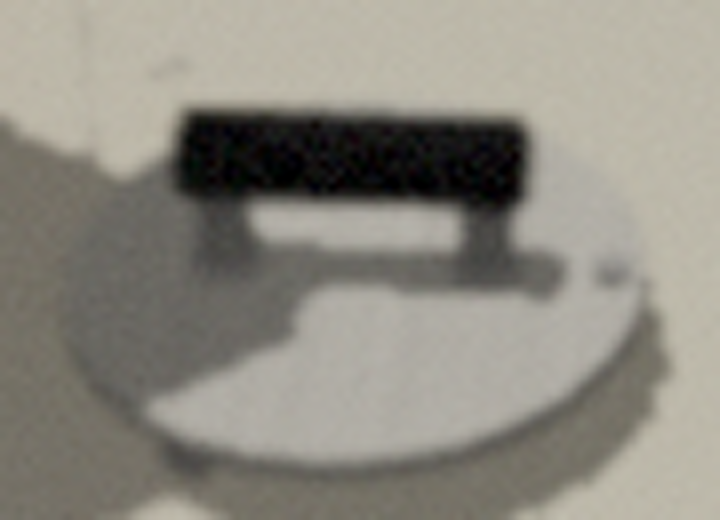

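View pics/c4.png

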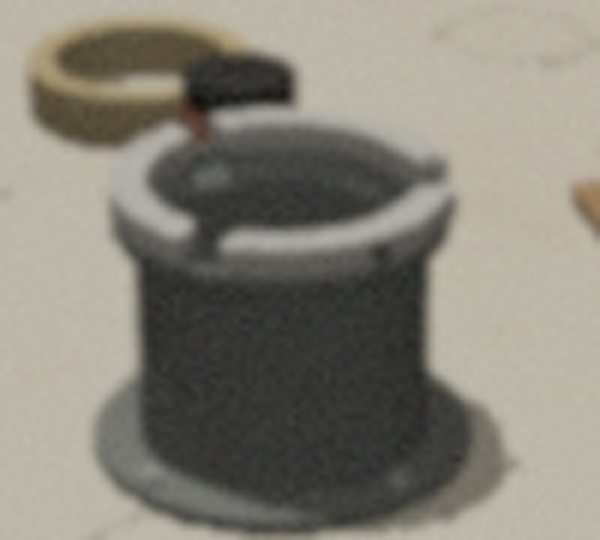

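```bash
cat >> h.py <<'E'
def un(c,x0,y0,s): return ((c[0]+.5)/s-.5+x0,(c[1]+.5)/s-.5+y0)
def fitc(P,R):
    from scipy.optimize import least_squares
    P=np.array(P)
    r=least_squares(lambda q:np.hypot(*(P-q[:2]).T)-q[2],[*P.mean(0),R]); r2=least_squares(lambda q:np.hypot(*(P-q[:2]).T)-R,P.mean(0)); return r.x,r2.x,r2.fun
E
python3 - <<'E'
from h import *
np.set_printoptions(precision=4,suppress=True)
A=lambda c,z:atz('top0',*un(c,240,240,6),z)[:2]
out=[(90,340),(110,430),(165,490),(270,530),(350,515),(435,440),(455,370),(445,300),(415,230),(350,175),(280,155),(190,180),(115,260)]
print('rim',fitc([A(c,.1) for c in out],.057))
m=fitc([A(c,.1) for c in out],.057)[1]
for nm,e in dict(wide=[(208,190),(275,165)],left=[(122,435),(158,480)],right=[(447,380),(432,428)]).items():
    p=[A(c,.1)-m for c in e]; print(nm,[np.degrees(np.arctan2(q[1],q[0])) for q in p],np.linalg.norm(p[0]-p[1]),[np.hypot(*q) for q in p])
B=lambda c,z:atz('top0',*un(c,370,260,7),z)[:2]
fl=[(75,270),(90,200),(130,140),(190,98),(265,83),(340,97),(400,135),(445,190),(465,260),(455,340),(270,478)]
print('flange',fitc([B(c,.020) for c in fl],.058))
h=[B(c,.054) for c in [(250,150),(304,150),(322,395),(268,395)]]
print('handle top',np.mean(h,0),h); a=(h[0]+h[1]-h[2]-h[3])/2; print(a,np.degrees(np.arctan2(a[1],a[0])),np.hypot(*a))
C=lambda c,z:atz('side0',*un(c,220,300,8),z)[:2]
h=[C(c,.054) for c in [(183,108),(525,120)]]; print('side top back edge',h)
h=[C(c,.038) for c in [(178,190),(522,200)]]; print('side bot front edge',h)
fl=[(640,290),(600,345),(520,410),(430,450),(340,465),(260,460),(160,420),(90,360),(65,300)]
print('flange side',fitc([C(c,.020) for c in fl],.058))
D=lambda c,z:atz('side0',*un(c,240,195,6),z)[:2]
print('rim side',fitc([D(c,.1) for c in [(110,200),(150,237),(200,252),(280,258),(350,250),(420,225),(455,190)]],.057))
print(B((262,103),.02))
E
```

```text
rim (array([0.4996, 0.1617, 0.0576]), array([0.4997, 0.1616]), array([ 0.0006,  0.0007, -0.0003,  0.001 ,  0.0016,  0.0018,  0.0003,
       -0.0017, -0.0003,  0.0011,  0.0024,  0.001 , -0.0005]))
wide [np.float64(23.163384694308043), np.float64(-0.3825663953237732)] 0.02248645080155661 [np.float64(0.05270383490006472), np.float64(0.056212190077877734)]
left [np.float64(120.68561737909909), np.float64(139.40144043203992)] 0.018020426180481254 [np.float64(0.05518594404124884), np.float64(0.05561007864404542)]
right [np.float64(-102.40149543768071), np.float64(-118.54171025228506)] 0.015679681213817975 [np.float64(0.055421911900894384), np.float64(0.05615060496385785)]
flange (array([ 0.4963, -0.0837,  0.0571]), array([ 0.4956, -0.0835]), array([-0.0011, -0.0007, -0.0005, -0.0002, -0.0003, -0.0003, -0.0004,
        0.0002, -0.0005, -0.0016, -0.0012]))
handle top [ 0.4965 -0.0825] [array([ 0.5311, -0.0732]), array([ 0.5309, -0.0886]), array([ 0.4619, -0.0917]), array([ 0.4621, -0.0764])]
[0.069  0.0031] 2.5815526048645667 0.06903794032566116
side top back edge [array([ 0.463, -0.083]), array([ 0.53  , -0.0801])]
side bot front edge [array([ 0.4622, -0.0882]), array([ 0.5299, -0.0846])]
flange side (array([ 0.496 , -0.088 ,  0.0558]), array([ 0.4957, -0.0852]), array([-0.0001, -0.0024, -0.0016,  0.0006,  0.0018,  0.0018, -0.0008,
       -0.0016, -0.0015]))
rim side (array([0.5008, 0.1571, 0.0573]), array([0.5008, 0.1567]), array([-0.0007,  0.0008,  0.0008,  0.    , -0.0008, -0.0009,  0.0013]))
[ 0.5474 -0.0826]
```

```bash
python3 - <<'E'
from h import *
np.set_printoptions(precision=3,suppress=True)
for z in (0,.05,.1,.15,.2,.25,.3): print(z,*[atz('side0',u,v,z)[:2] for u,v in ((310,432),(10,408))],*[atz('top0',u,v,z)[:2] for u,v in ((587,250),(592,382),(632,207))])
crop('wrist0',0,60,640,480,1,'w')
E
```

```text
0 [ 0.585 -0.257] [ 0.18  -0.259] [ 0.597 -0.476] [ 0.32  -0.469] [ 0.691 -0.587]
0.05 [ 0.587 -0.3  ] [ 0.226 -0.302] [ 0.591 -0.452] [ 0.325 -0.444] [ 0.68  -0.557]
0.1 [ 0.59  -0.343] [ 0.271 -0.344] [ 0.584 -0.427] [ 0.33 -0.42] [ 0.67  -0.528]
0.15 [ 0.593 -0.386] [ 0.317 -0.387] [ 0.577 -0.402] [ 0.336 -0.395] [ 0.659 -0.498]
0.2 [ 0.596 -0.429] [ 0.363 -0.43 ] [ 0.571 -0.377] [ 0.341 -0.371] [ 0.649 -0.469]
0.25 [ 0.599 -0.472] [ 0.409 -0.473] [ 0.564 -0.352] [ 0.346 -0.346] [ 0.638 -0.439]
0.3 [ 0.602 -0.515] [ 0.455 -0.516] [ 0.558 -0.327] [ 0.351 -0.322] [ 0.628 -0.41 ]
```

```bash
python3 - <<'E'
from h import *
c=cv2.imread('pics/top0.png')[180:420,480:640]; cv2.imwrite('pics/t1.png',cv2.convertScaleAbs(cv2.resize(c,None,fx=2.5,fy=2.5,interpolation=2),alpha=2.5))
E
```

```text
(no output)
```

View pics/t1.png

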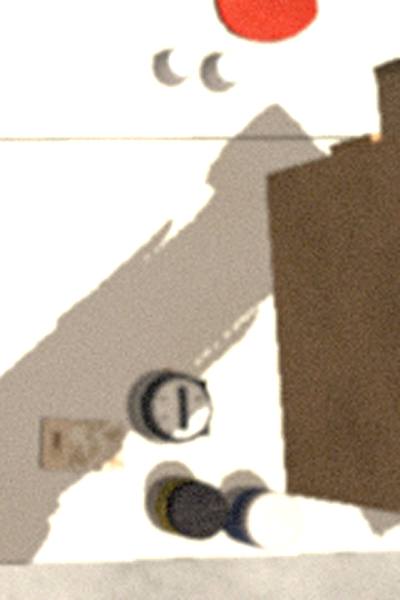

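```bash
cat >> h.py <<'E'
def psi_of(s):
    from scipy.spatial.transform import Rotation as R
    M=R.from_euler('xyz',s['eef_rot'],degrees=True).as_matrix(); z=M[:,2]; return np.degrees(np.arctan2(z[1],z[0]))
def plan(waypts,s=None,p=None,a=None):
    """waypts: list of (x,y,z,psi,nrows); prints rows rounded"""
    if p is None:
        s=get_state(); p=s['tcp_pos'].copy(); a=psi_of(s); print('at',p.round(4),round(a,2),'t',round(s['time_s'],2))
    rows=[]
    p=np.array(p)
    for x,y,z,ps,n in waypts:
        for i in range(n):
            d=(np.array([x,y,z])-p)/(n-i); da=(ps-a)/(n-i); r=np.radians(a)
            Z=np.array([np.cos(r),np.sin(r),0]);Y=np.array([-np.sin(r),np.cos(r),0])
            q=[-d[2],d@Y,d@Z,-np.radians(da)]; q=[round(v,4) for v in q]
            rows.append(q); p=p-q[0]*np.array([0,0,1])+q[1]*Y+q[2]*Z; a-=np.degrees(q[3])
    for i in range(0,len(rows),5): print([v for r in rows[i:i+5] for v in r])
    print('end',p.round(4),round(a,2))
E
python3 - <<'E'
from h import *
plan([(.31,-.58,.29,115.9,2),(.42,-.083,.23,92.6,18)])
E
```

```text
at [ 0.2949 -0.6066  0.2258] 115.93 t 0.15
[np.float64(-0.0321), np.float64(-0.0126), np.float64(0.0087), np.float64(0.0003), np.float64(-0.0321), np.float64(-0.0126), np.float64(0.0086), np.float64(0.0002), np.float64(0.0033), np.float64(-0.0176), np.float64(0.0222), np.float64(0.0226), np.float64(0.0033), np.float64(-0.0171), np.float64(0.0226), np.float64(0.0226), np.float64(0.0033), np.float64(-0.0165), np.float64(0.0229), np.float64(0.0226)]
[np.float64(0.0033), np.float64(-0.016), np.float64(0.0233), np.float64(0.0226), np.float64(0.0033), np.float64(-0.0155), np.float64(0.0237), np.float64(0.0226), np.float64(0.0033), np.float64(-0.0149), np.float64(0.024), np.float64(0.0226), np.float64(0.0033), np.float64(-0.0144), np.float64(0.0243), np.float64(0.0226), np.float64(0.0034), np.float64(-0.0138), np.float64(0.0247), np.float64(0.0226)]
[np.float64(0.0033), np.float64(-0.0133), np.float64(0.025), np.float64(0.0226), np.float64(0.0034), np.float64(-0.0127), np.float64(0.0252), np.float64(0.0226), np.float64(0.0033), np.float64(-0.0122), np.float64(0.0255), np.float64(0.0226), np.float64(0.0034), np.float64(-0.0116), np.float64(0.0258), np.float64(0.0226), np.float64(0.0033), np.float64(-0.011), np.float64(0.0261), np.float64(0.0226)]
[np.float64(0.0034), np.float64(-0.0104), np.float64(0.0263), np.float64(0.0226), np.float64(0.0033), np.float64(-0.0098), np.float64(0.0265), np.float64(0.0226), np.float64(0.0034), np.float64(-0.0092), np.float64(0.0268), np.float64(0.0226), np.float64(0.0033), np.float64(-0.0085), np.float64(0.0269), np.float64(0.0225), np.float64(0.0034), np.float64(-0.008), np.float64(0.0271), np.float64(0.0226)]
end [ 0.42  -0.083  0.23 ] 92.6
```

Emit:
play_rows(
  series=[-0.032,-0.0126,0.0087,0,-0.032,-0.0126,0.0087,0,0.0033,-0.0176,0.0222,0.0226,0.0033,-0.0171,0.0226,0.0226,0.0033,-0.0165,0.0229,0.0226],
)

```text
time_s: 0.57
tcp_pos: [0.3288, -0.4964, 0.2805]
eef_rot: [-111.1, 90.0, 0.9]
contact_force: [1.5, 0.4, 0.9]
gripper_width: 0.0876
```

Emit:
play_rows(
  series=[0.0033,-0.016,0.0233,0.0226,0.0033,-0.0155,0.0237,0.0226,0.0033,-0.0149,0.024,0.0226,0.0033,-0.0144,0.0243,0.0226,0.0033,-0.0138,0.0247,0.0226],
)

```text
time_s: 0.98
tcp_pos: [0.359, -0.3579, 0.2638]
eef_rot: [-22.2, 90.0, 83.3]
contact_force: [0.4, 0.7, 0.1]
gripper_width: 0.0879
```

Emit:
play_rows(
  series=[0.0033,-0.0133,0.025,0.0226,0.0033,-0.0127,0.0252,0.0226,0.0033,-0.0122,0.0255,0.0226,0.0033,-0.0116,0.0258,0.0226,0.0033,-0.011,0.0261,0.0226],
)

```text
time_s: 1.4
tcp_pos: [0.3895, -0.2198, 0.2475]
eef_rot: [-62.2, 90.0, 36.8]
contact_force: [0.8, 1.3, -0.3]
gripper_width: 0.0874
```

Emit:
play_rows(
  series=[0.0033,-0.0104,0.0263,0.0226,0.0033,-0.0098,0.0265,0.0226,0.0033,-0.0092,0.0268,0.0226,0.0033,-0.0085,0.0269,0.0226,0.0033,-0.008,0.0271,0.0226],
)

```text
time_s: 1.82
tcp_pos: [0.4199, -0.0818, 0.2311]
eef_rot: [-52.4, 90.0, 40.1]
contact_force: [1.9, -0.1, 0.7]
gripper_width: 0.0878
```

Emit:
play_rows(
  series=[0,0,0,0,0,0,0,0,0,0,0,0,0,0,0,0,0,0,0,0],
)

```text
time_s: 2.23
tcp_pos: [0.4198, -0.0839, 0.2312]
eef_rot: [-75.4, 90.0, 17.2]
contact_force: [1.9, 0.8, -0.2]
gripper_width: 0.0876
```

```bash
python3 - <<'E'
from h import *
s=get_state(); print(s['time_s'],s['tcp_pos'],psi_of(s),s['contact_force'],s['joints'])
save('wrist','w1')
E
```

```text
2.2333 [ 0.41983958 -0.08392187  0.23119959] 92.57005381274719 [ 1.89706782  0.77352472 -0.15756347] [ 1.53100733e+01 -3.83209890e+00 -2.80014223e+01 -1.47107889e-04
 -6.58265485e+01 -1.02739959e+02]
```

View pics/w1.png

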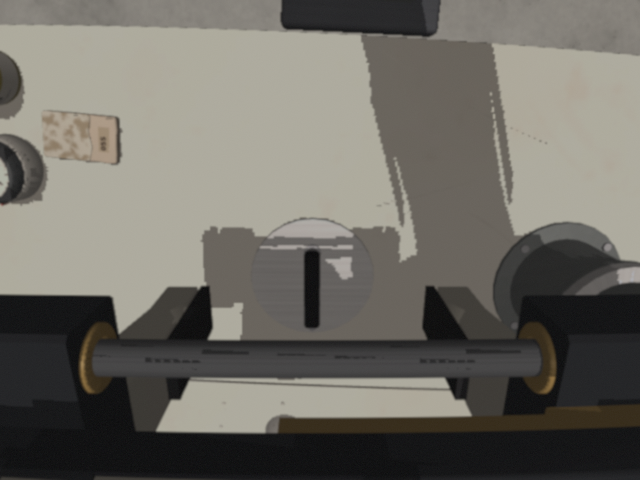

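```bash
python3 - <<'E'
from h import *
crop('w1',240,205,390,345,5,'w1c')
E
```

```text
(no output)
```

View pics/w1c.png

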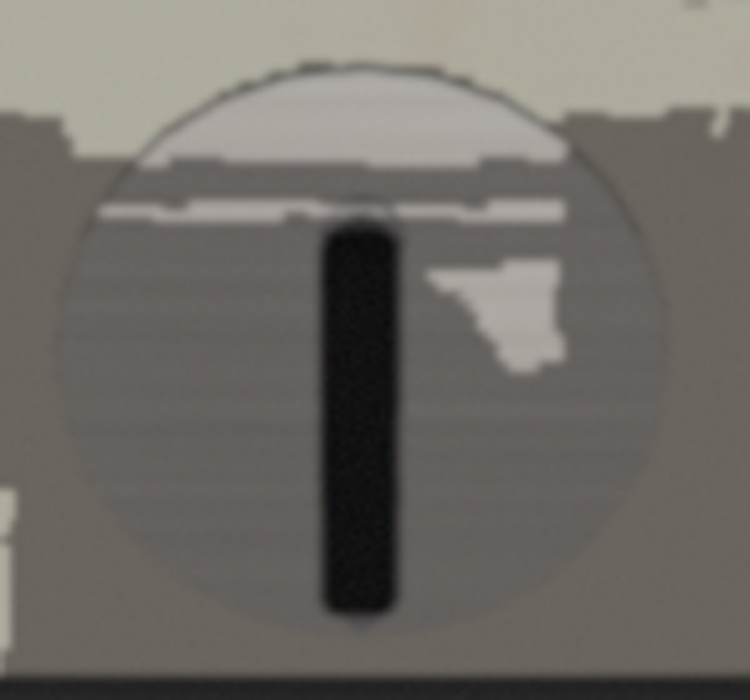

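```bash
python3 - <<'E'
from h import *
np.set_printoptions(precision=4,suppress=True)
B=lambda c,z:atz('w1',*un(c,240,205,5),z)[:2]
print(B((360,229),.054),B((360,617),.054),B((322,420),.054),B((398,420),.054))
fl=[(53,350),(85,210),(140,140),(240,85),(360,65),(480,92),(570,145),(640,240),(667,350),(640,455),(130,525)]
print(fitc([B(c,.02) for c in fl],.058))
E
```

```text
[ 0.457  -0.0865] [ 0.5303 -0.0836] [ 0.4922 -0.0917] [ 0.4917 -0.0786]
(array([ 0.4946, -0.0859,  0.0574]), array([ 0.4951, -0.0858]), array([-0.0005,  0.0004,  0.0007, -0.0002, -0.0005, -0.001 , -0.0004,
       -0.0004,  0.0003, -0.0006, -0.0019]))
```

```bash
python3 - <<'E'
from h import *
plan([(.495,-.085,.09,92.5,5),(.495,-.085,.029,92.5,5)])
E
```

```text
at [ 0.4198 -0.084   0.2312] 92.56 t 2.28
[np.float64(0.0282), np.float64(-0.015), np.float64(-0.0009), np.float64(0.0002), np.float64(0.0283), np.float64(-0.015), np.float64(-0.0009), np.float64(0.0002), np.float64(0.0282), np.float64(-0.015), np.float64(-0.0009), np.float64(0.0002), np.float64(0.0283), np.float64(-0.015), np.float64(-0.0008), np.float64(0.0002), np.float64(0.0282), np.float64(-0.0151), np.float64(-0.0009), np.float64(0.0002)]
[np.float64(0.0122), np.float64(0.0), np.float64(0.0), np.float64(0.0), np.float64(0.0122), np.float64(0.0), np.float64(0.0), np.float64(0.0), np.float64(0.0122), np.float64(0.0), np.float64(0.0), np.float64(0.0), np.float64(0.0122), np.float64(0.0), np.float64(0.0), np.float64(0.0), np.float64(0.0122), np.float64(0.0), np.float64(0.0), np.float64(0.0)]
end [ 0.4951 -0.085   0.029 ] 92.5
```

Emit:
play_rows(
  series=[0.0282,-0.015,-0.0009,0,0.0282,-0.015,-0.0009,0,0.0282,-0.015,-0.0009,0,0.0282,-0.015,-0.0009,0,0.0282,-0.015,-0.0009,0],
)

```text
time_s: 2.7
tcp_pos: [0.4958, -0.0851, 0.0891]
eef_rot: [-85.5, 90.0, 7.1]
contact_force: [1.7, 0.5, 0.2]
gripper_width: 0.0876
```

Emit:
play_rows(
  series=[0.012,0,0,0,0.012,0,0,0,0.012,0,0,0,0.012,0,0,0,0.012,0,0,0],
  jaw=50,
)

```text
time_s: 3.12
tcp_pos: [0.4951, -0.0851, 0.0294]
eef_rot: [119.8, 90.0, -147.7]
contact_force: [0.9, 0.3, -0.4]
gripper_width: 0.0598
```

Emit:
play_rows(
  series=[0,0,0,0,0,0,0,0,0,0,0,0,0,0,0,0,0,0,0,0],
  jaw=0,
  squeeze=35,
)

```text
time_s: 3.53
tcp_pos: [0.4957, -0.0843, 0.031]
eef_rot: [-82.8, 89.9, 9.8]
contact_force: [0.8, -0.4, -0.0]
gripper_width: 0.0264
```

Emit:
play_rows(
  series=[0,0,0,0,0,0,0,0,0,0,0,0,0,0,0,0,0,0,0,0],
)

```text
time_s: 3.95
tcp_pos: [0.4954, -0.0843, 0.0307]
eef_rot: [-101.7, 90.0, -9.0]
contact_force: [0.1, -0.4, 5.8]
gripper_width: 0.0139
```

```bash
python3 - <<'E'
from h import *
s=get_state(); print(s)
plan([(.42,.12,.26,92.5,1)])
E
```

```text
{'time_s': 3.95, 'joints': array([ 1.27897231e+01,  1.72166059e+01, -3.46766833e+01,  2.09841398e-02,
       -3.80744090e+01, -1.00153455e+02]), 'qd': array([ 0.13780594, -0.08599783, -0.06249475, -0.09071538, -0.03292202,
        0.00420276]), 'joint_torque': array([ 4.52213399e-01, -4.08154213e+01,  1.83192319e+01,  3.92084286e+00,
        3.99873443e-01,  7.05447645e-03]), 'tcp_pos': array([ 0.49538882, -0.08431121,  0.03065673]), 'eef_rot': array([-101.69367135,   89.96520073,   -9.04088826]), 'contact_force': array([ 0.13247335, -0.39949619,  5.84626163]), 'moment': array([-0.22180189,  0.21136523,  0.01163506]), 'gripper_width': 0.013865399245176059}
at [ 0.4954 -0.0843  0.0307] 92.65 t 3.95
[np.float64(-0.2293), np.float64(0.0659), np.float64(0.2076), np.float64(0.0027)]
end [0.42 0.12 0.26] 92.5
```

```bash
python3 - <<'E'
from h import *
plan([(.495,-.0843,.07,92.65,2),(.54,.01,.25,92.65,8)])
E
```

```text
at [ 0.4954 -0.0843  0.0307] 92.65 t 3.95
[np.float64(-0.0197), np.float64(0.0002), np.float64(0.0), np.float64(0.0), np.float64(-0.0196), np.float64(0.0002), np.float64(0.0), np.float64(0.0), np.float64(-0.0225), np.float64(-0.0062), np.float64(0.0115), np.float64(0.0), np.float64(-0.0225), np.float64(-0.0062), np.float64(0.0115), np.float64(0.0), np.float64(-0.0225), np.float64(-0.0062), np.float64(0.0115), np.float64(0.0)]
[np.float64(-0.0225), np.float64(-0.0061), np.float64(0.0115), np.float64(0.0), np.float64(-0.0225), np.float64(-0.0062), np.float64(0.0115), np.float64(0.0), np.float64(-0.0225), np.float64(-0.0061), np.float64(0.0115), np.float64(0.0), np.float64(-0.0225), np.float64(-0.0062), np.float64(0.0116), np.float64(0.0), np.float64(-0.0225), np.float64(-0.0061), np.float64(0.0115), np.float64(0.0)]
end [0.54 0.01 0.25] 92.65
```

Emit:
play_rows(
  series=[-0.01,0,0,0,-0.02,0,0,0,-0.0225,-0.0062,0.0115,0,-0.0225,-0.0062,0.0115,0,-0.0225,-0.0062,0.0115,0],
)

```text
time_s: 4.37
tcp_pos: [0.5112, -0.0486, 0.1279]
eef_rot: [83.7, 89.9, 176.3]
contact_force: [1.8, -0.6, -4.7]
gripper_width: 0.014
```

Emit:
play_rows(
  series=[-0.0225,-0.0062,0.0115,0,-0.0225,-0.0062,0.0115,0,-0.0225,-0.0062,0.0115,0,-0.0225,-0.0062,0.0115,0,-0.0225,-0.0062,0.0115,0],
)

```text
time_s: 4.78
tcp_pos: [0.5397, 0.0106, 0.2403]
eef_rot: [78.8, 89.9, 171.5]
contact_force: [1.7, 0.0, -4.0]
gripper_width: 0.0139
```

Emit:
play_rows(
  series=[0,0,0,0,0,0,0,0,0,0,0,0,0,0,0,0,0,0,0,0],
)

```text
time_s: 5.2
tcp_pos: [0.5394, 0.0093, 0.2387]
eef_rot: [101.0, 89.8, -166.4]
contact_force: [0.6, -0.6, -5.5]
gripper_width: 0.0137
```

```bash
python3 - <<'E'
from h import *
s=get_state(); print(s['time_s'],s['tcp_pos'],psi_of(s),s['contact_force'],s['moment'],s['gripper_width'])
save('wrist','w2'); save('side','s2')
E
```

```text
5.2 [0.53943741 0.00931901 0.23868558] 92.59864587447339 [ 0.57912684 -0.6281657  -5.48497269] [-0.02328548 -0.30335986  0.00884239] 0.013663429887894948
```

View pics/w2.png

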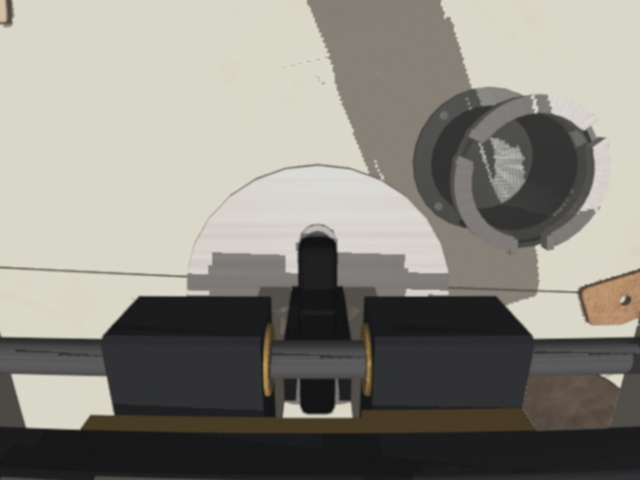

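View pics/s2.png

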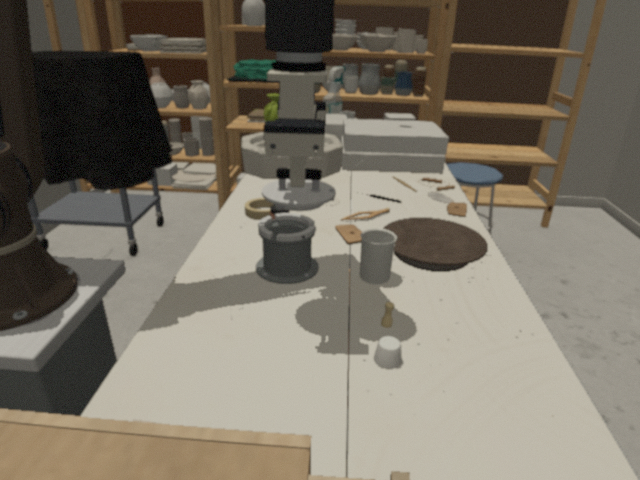

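```bash
python3 - <<'E'
from h import *
crop('w2',405,80,620,265,3.7,'w2c'); 
E
```

```text
(no output)
```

View pics/w2c.png

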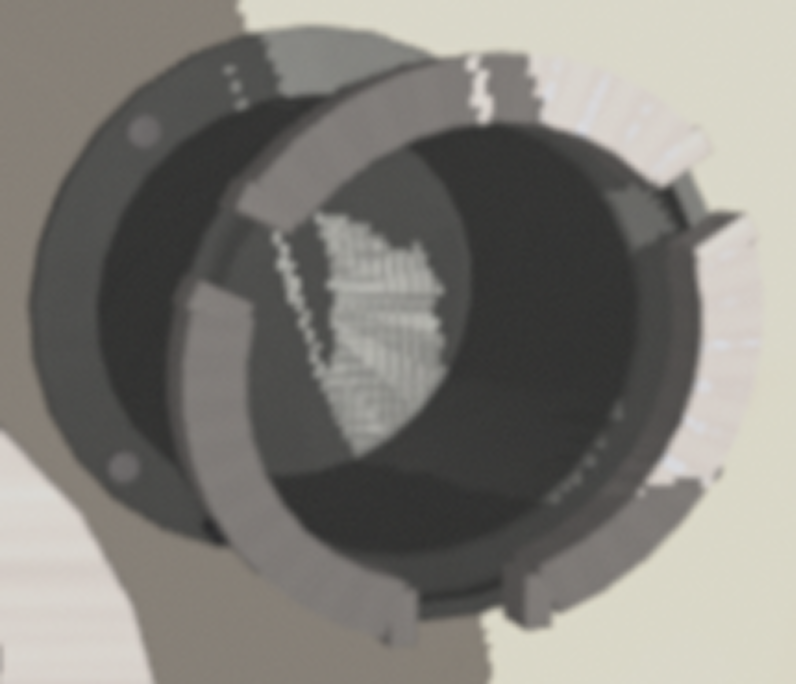

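```bash
cat > m2.py <<'E'
from h import *
np.set_printoptions(precision=4,suppress=True)
B=lambda c,z:atz('w2',*un(c,405,80,3.7),z)[:2]
out=[(320,130),(400,82),(470,58),(528,54),(600,72),(765,310),(755,370),(718,480),(620,570),(187,340),(187,400),(207,470),(242,530),(300,587)]
inn=[(345,180),(410,145),(525,122),(600,148),(702,330),(680,430),(640,490),(330,550),(270,470),(247,390)]
f=fitc([B(c,.1) for c in out],.057); print('out',f)
g=fitc([B(c,.1) for c in inn],.045); print('in',g)
m=f[1]
for nm,e in dict(Lo=[(242,207),(190,283)],Li=[(297,232),(252,308)],Ro=[(712,140),(748,218)],Ri=[(658,188),(697,248)],Wi=[(417,590),(522,570)],Wo=[(392,620),(550,605)]).items():
    p=[B(c,.1)-m for c in e]; print(nm,np.array([np.degrees(np.arctan2(q[1],q[0])) for q in p]),np.linalg.norm(p[0]-p[1]),np.array([np.hypot(*q) for q in p]))
fl=[(30,300),(45,215),(85,135),(150,75),(230,37),(310,25),(390,40),(40,370),(80,455),(140,515),(200,540)]
print('foot',fitc([B(c,.006) for c in fl],.066))
im=cv2.imread('pics/w2.png'); im=cv2.resize(im[80:265,405:620],None,fx=3.7,fy=3.7,interpolation=2)
t=np.radians(np.arange(0,361,3))
for R,mm,z in ((.057,m,.1),(.045,m,.1),(.066,m,.006)):
    q=proj('w2',np.c_[mm[0]+R*np.cos(t),mm[1]+R*np.sin(t),0*t+z]); q=(q-[405,80]+.5)*3.7-.5
    cv2.polylines(im,[q.round().astype(int)],False,(0,0,255),1)
cv2.imwrite('pics/o2.png',im)
E
python3 m2.py
```

```text
out (array([0.4999, 0.1634, 0.0563]), array([0.5001, 0.1636]), array([-0.001 , -0.0011, -0.0005, -0.0004, -0.0012, -0.0004, -0.0011,
        0.0006, -0.0017,  0.0011,  0.0006, -0.0007, -0.0016, -0.0017]))
in (array([0.5007, 0.163 , 0.0449]), array([0.5007, 0.163 ]), array([ 0.0005, -0.0004,  0.0002, -0.0005, -0.0003,  0.0002, -0.    ,
        0.0001, -0.0008,  0.0002]))
Lo [-116.9989 -101.0009] 0.016576380151656283 [0.0573 0.0601]
Li [-118.858   -99.0517] 0.015999521701753595 [0.0456 0.047 ]
Ro [139.573  122.0626] 0.0173122465389102 [0.0573 0.0562]
Ri [140.2583 121.3957] 0.014728535242008291 [0.0445 0.0453]
Wi [-5.1358 21.7698] 0.02156544991208404 [0.0472 0.0451]
Wo [-8.729  26.2343] 0.032674627037486324 [0.0542 0.0546]
foot (array([0.4995, 0.1605, 0.0648]), array([0.4999, 0.1619]), array([-0.    ,  0.0005,  0.0013,  0.0005, -0.0004, -0.001 , -0.0017,
       -0.0009, -0.0012, -0.0003, -0.0005]))
```

View pics/o2.png

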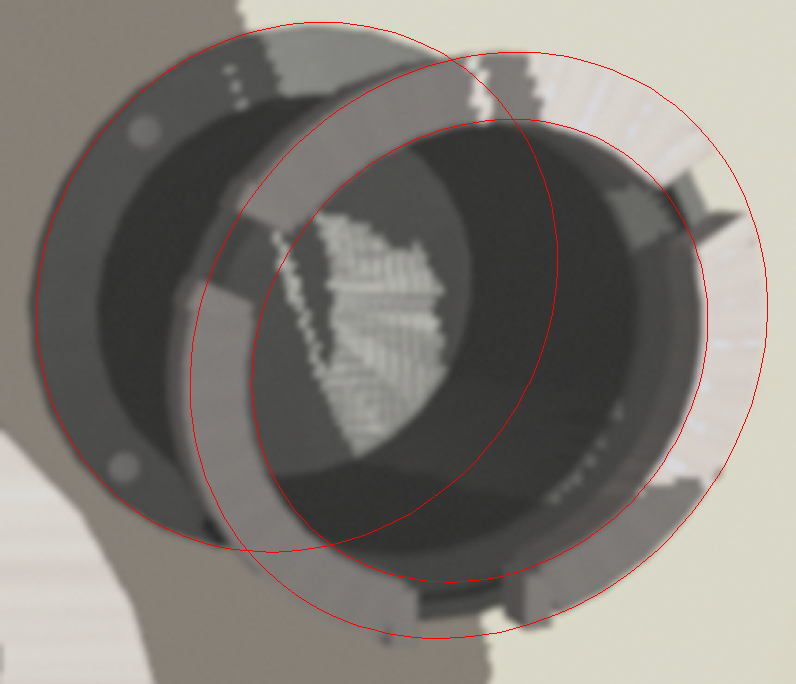

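```bash
python3 - <<'E'
from h import *
crop('w2',170,150,470,310,2.66,'w2l'); 
E
```

```text
(no output)
```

View pics/w2l.png

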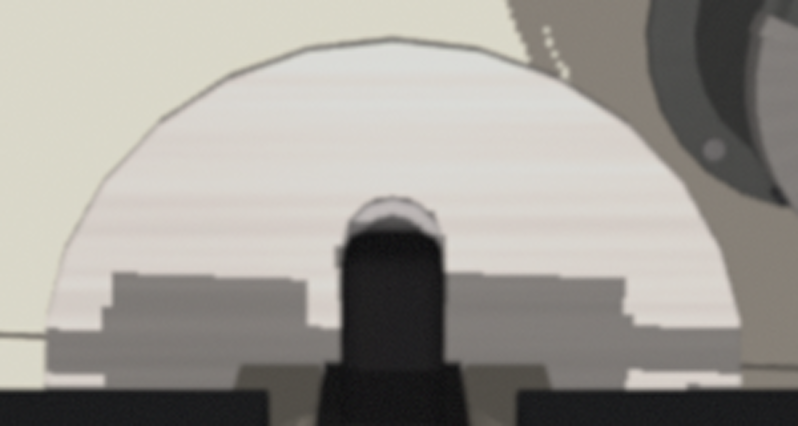

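```bash
python3 - <<'E'
from h import *
np.set_printoptions(precision=4,suppress=True)
V=[(45,325),(62,245),(105,180),(160,121),(232,74),(308,48),(393,39),(480,48),(562,76),(632,125),(683,183),(720,245),(741,325)]
for z in (.224,.226,.228,.230): print(z,fitc([atz('w2',*un(c,170,150,2.66),z)[:2] for c in V],.058))
z=.228+.034 # bar top
print([atz('w2',*un(c,170,150,2.66),z)[:2] for c in [(345,240),(443,240)]])
E
```

```text
0.224 (array([0.5415, 0.0098, 0.0591]), array([0.5402, 0.0098]), array([ 0.0007,  0.001 , -0.0001, -0.0002, -0.0001, -0.0003, -0.0004,
       -0.0002,  0.0002,  0.    , -0.    ,  0.0005,  0.0008]))
0.226 (array([0.5406, 0.0098, 0.0584]), array([0.5401, 0.0098]), array([ 0.0002,  0.0007, -0.0003, -0.0002, -0.    , -0.0001, -0.0002,
       -0.    ,  0.0003,  0.    , -0.0002,  0.0002,  0.0003]))
0.228 (array([0.5396, 0.0097, 0.0577]), array([0.54  , 0.0098]), array([-0.0003,  0.0004, -0.0004, -0.0002,  0.0001,  0.0001, -0.    ,
        0.0001,  0.0004,  0.    , -0.0003, -0.0001, -0.0002]))
0.23 (array([0.5387, 0.0097, 0.057 ]), array([0.5399, 0.0098]), array([-0.0008,  0.0001, -0.0005, -0.0002,  0.0002,  0.0002,  0.0002,
        0.0003,  0.0005, -0.    , -0.0005, -0.0004, -0.0007]))
[array([0.5031, 0.0021]), array([0.5025, 0.0144])]
```

```bash
python3 - <<'E'
from h import *
plan([(.63,.162,.25,92.6,10)])
E
```

```text
at [0.5399 0.0095 0.2392] 92.61 t 5.3
[np.float64(-0.0011), np.float64(-0.0097), np.float64(0.0148), np.float64(0.0), np.float64(-0.0011), np.float64(-0.0097), np.float64(0.0148), np.float64(0.0), np.float64(-0.0011), np.float64(-0.0097), np.float64(0.0148), np.float64(0.0), np.float64(-0.0011), np.float64(-0.0097), np.float64(0.0148), np.float64(0.0), np.float64(-0.0011), np.float64(-0.0097), np.float64(0.0148), np.float64(0.0)]
[np.float64(-0.0011), np.float64(-0.0097), np.float64(0.0149), np.float64(0.0), np.float64(-0.001), np.float64(-0.0097), np.float64(0.0148), np.float64(0.0), np.float64(-0.0011), np.float64(-0.0097), np.float64(0.0149), np.float64(0.0), np.float64(-0.001), np.float64(-0.0097), np.float64(0.0148), np.float64(0.0), np.float64(-0.0011), np.float64(-0.0097), np.float64(0.0149), np.float64(0.0001)]
end [0.63  0.162 0.25 ] 92.6
```

Emit:
play_rows(
  series=[-0.001,-0.0097,0.0148,0,-0.001,-0.0097,0.0148,0,-0.001,-0.0097,0.0148,0,-0.001,-0.0097,0.0148,0,-0.001,-0.0097,0.0148,0],
)

```text
time_s: 5.72
tcp_pos: [0.5865, 0.088, 0.245]
eef_rot: [102.6, 90.0, -164.8]
contact_force: [0.9, -0.9, -4.5]
gripper_width: 0.0137
```

Emit:
play_rows(
  series=[-0.001,-0.0097,0.0148,0,-0.001,-0.0097,0.0148,0,-0.001,-0.0097,0.0148,0,-0.001,-0.0097,0.0148,0,-0.001,-0.0097,0.0148,0],
)

```text
time_s: 6.13
tcp_pos: [0.6314, 0.1644, 0.2498]
eef_rot: [116.4, 90.0, -151.0]
contact_force: [0.4, -0.3, -3.9]
gripper_width: 0.0139
```

Emit:
play_rows(
  series=[0,0,0,0,0,0,0,0,0,0,0,0,0,0,0,0,0,0,0,0],
)

```text
time_s: 6.55
tcp_pos: [0.6304, 0.162, 0.2503]
eef_rot: [175.0, 90.0, -92.4]
contact_force: [0.7, -0.5, -4.4]
gripper_width: 0.0141
```

```bash
python3 - <<'E'
from h import *
s=get_state(); print(s['time_s'],s['tcp_pos'],psi_of(s),s['contact_force'],s['moment'],s['gripper_width'])
save('wrist','w3')
s=get_state(); print(s['tcp_pos'])
E
```

```text
6.55 [0.63040247 0.16197021 0.25025875] 92.62005107907967 [ 0.72655959 -0.50961559 -4.40580782] [ 0.0128297  -0.27582185  0.03034483] 0.014121188440608964
[0.63041124 0.16192488 0.25037117]
```

View pics/w3.png

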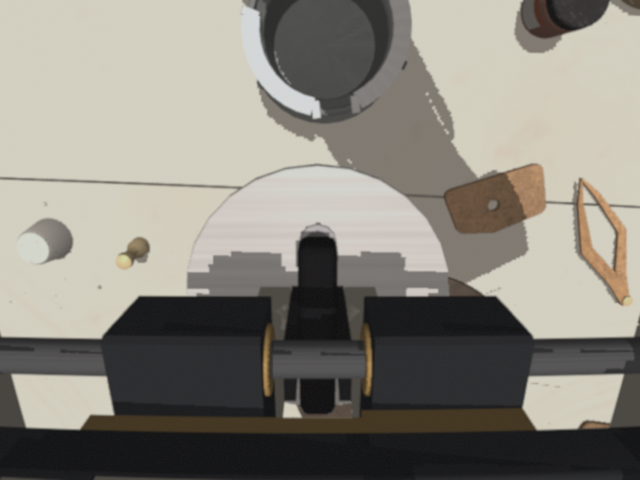

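```bash
python3 - <<'E'
from h import *
crop('w3',225,0,430,135,3.9,'w3c'); 
E
```

```text
(no output)
```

View pics/w3c.png

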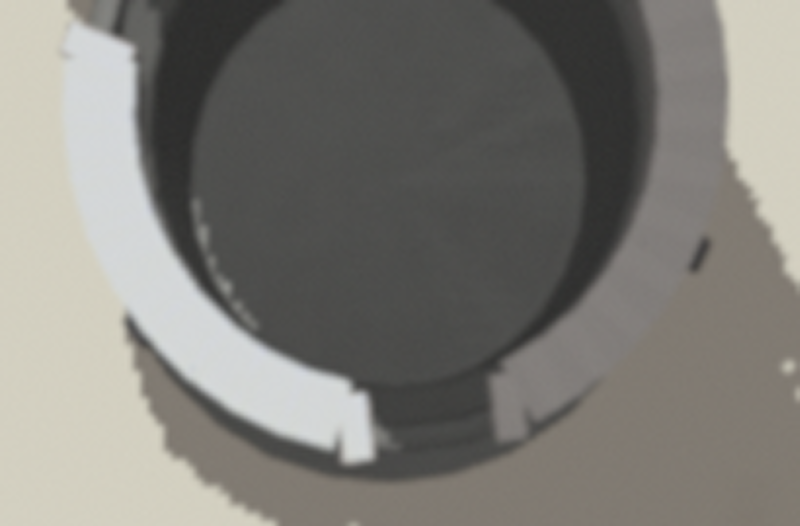

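```bash
cat > m3.py <<'E'
from h import *
np.set_printoptions(precision=4,suppress=True)
B=lambda c,z:atz('w3',*un(c,225,0,3.9),z)[:2]
out=[(62,100),(80,220),(120,300),(180,370),(250,420),(335,450),(727,100),(712,210),(670,305),(600,380),(535,422)]
inn=[(135,80),(142,170),(170,240),(220,305),(285,352),(350,380),(655,110),(640,200),(600,280),(550,335),(500,372)]
f=fitc([B(c,.1) for c in out],.057); print('out',f)
g=fitc([B(c,.1) for c in inn],.045); print('in',g)
m=(f[1]+g[1])/2
for e in [[(352,382),(495,375)],[(335,450),(532,422)],[(68,25),(132,48)]]:
    p=[B(c,.1)-m for c in e]; a=np.degrees([np.arctan2(q[1],q[0]) for q in p]); print(a,a.mean(),[np.hypot(*q) for q in p])
im=cv2.imread('pics/w3.png'); im=cv2.resize(im[0:135,225:430],None,fx=3.9,fy=3.9,interpolation=2)
t=np.radians(np.arange(0,361,3))
for R in (.057,.045):
    q=proj('w3',np.c_[m[0]+R*np.cos(t),m[1]+R*np.sin(t),0*t+.1]); q=(q-[225,0]+.5)*3.9-.5
    cv2.polylines(im,[q.round().astype(int)],False,(0,0,255),1)
cv2.imwrite('pics/o3.png',im)
V=[(45,325),(62,245),(105,180),(160,121),(232,74),(308,48),(393,39),(480,48),(562,76),(632,125),(683,183),(720,245),(741,325)]
print(fitc([atz('w3',*un(c,170,150,2.66),.240)[:2] for c in V],.058)[:2])
E
python3 m3.py
```

```text
out (array([0.5006, 0.1624, 0.0574]), array([0.5011, 0.1625]), array([ 0.0005,  0.0005,  0.0001, -0.0002, -0.0002, -0.0001,  0.0001,
        0.0003,  0.0006,  0.    , -0.0001]))
in (array([0.5009, 0.1628, 0.0448]), array([0.5007, 0.1628]), array([ 0.0004,  0.0002, -0.0002, -0.0007, -0.0009, -0.0001, -0.0007,
       -0.0005, -0.0001,  0.0004,  0.0015]))
[-7.3504 25.0454] 8.847509587718838 [np.float64(0.04494161911385367), np.float64(0.04654834548523158)]
[-8.3504 28.3039] 9.976790772089771 [np.float64(0.0571104166541911), np.float64(0.05673605151061569)]
[-102.0051 -100.9183] -101.46170888945277 [np.float64(0.05793633418514259), np.float64(0.046548105589667606)]
(array([0.6304, 0.1624, 0.0576]), array([0.6309, 0.1624]))
```

View pics/o3.png

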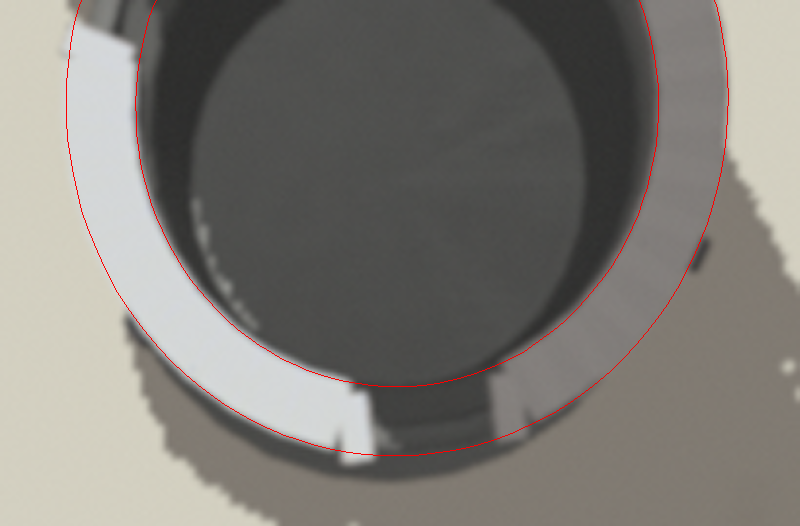

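```bash
python3 - <<'E'
from h import *
plan([(.5005,.162,.15,92.5,10)])
E
```

```text
at [0.6304 0.1619 0.2504] 92.62 t 6.6
[np.float64(0.01), np.float64(0.013), np.float64(0.0006), np.float64(0.0002), np.float64(0.01), np.float64(0.013), np.float64(0.0006), np.float64(0.0002), np.float64(0.01), np.float64(0.013), np.float64(0.0006), np.float64(0.0002), np.float64(0.0101), np.float64(0.013), np.float64(0.0006), np.float64(0.0002), np.float64(0.01), np.float64(0.013), np.float64(0.0006), np.float64(0.0002)]
[np.float64(0.0101), np.float64(0.013), np.float64(0.0006), np.float64(0.0002), np.float64(0.01), np.float64(0.0129), np.float64(0.0006), np.float64(0.0002), np.float64(0.0101), np.float64(0.013), np.float64(0.0006), np.float64(0.0002), np.float64(0.01), np.float64(0.0129), np.float64(0.0005), np.float64(0.0002), np.float64(0.0101), np.float64(0.013), np.float64(0.0006), np.float64(0.0003)]
end [0.5005 0.162  0.15  ] 92.5
```

Emit:
play_rows(
  series=[0.006,0.013,0.0006,0,0.008,0.013,0.0006,0,0.01,0.013,0.0006,0,0.01,0.013,0.0006,0,0.01,0.013,0.0006,0],
)

```text
time_s: 7.02
tcp_pos: [0.5648, 0.1618, 0.2062]
eef_rot: [-57.6, 90.0, 35.0]
contact_force: [0.9, 0.5, -4.7]
gripper_width: 0.0137
```

Emit:
play_rows(
  series=[0.01,0.013,0.0006,0,0.01,0.013,0.0006,0,0.012,0.013,0.0006,0,0.012,0.013,0.0006,0,0.012,0.013,0.0006,0],
)

```text
time_s: 7.43
tcp_pos: [0.4999, 0.1619, 0.1503]
eef_rot: [-56.6, 89.9, 36.0]
contact_force: [1.5, 0.8, -4.5]
gripper_width: 0.0135
```

Emit:
play_rows(
  series=[0,0,0,0,0,0,0,0,0,0,0,0,0,0,0,0,0,0,0,0],
)

```text
time_s: 7.85
tcp_pos: [0.5013, 0.1625, 0.1508]
eef_rot: [-62.7, 89.9, 29.9]
contact_force: [0.4, 0.9, -4.8]
gripper_width: 0.014
```

```bash
cat > st.py <<'E'
from h import *
P=[];F=[];M=[];A=[]
s=get_state()
print('t',round(s['time_s'],2),'p',(s['tcp_pos']*1000).round(1),'psi',round(psi_of(s),2),'F',s['contact_force'].round(1),'M',s['moment'].round(2),'w',round(s['gripper_width']*1000,1),'rot',s['eef_rot'].round(2))
E
python3 st.py; python3 - <<'E'
from h import *
save('side','s3'); crop('s3',220,130,370,290,4,'s3c')
save('wrist','w4')
E
```

```text
t 7.85 p [501.3 162.5 150.8] psi 92.62 F [ 0.4  0.9 -4.8] M [ 0.01 -0.24 -0.  ] w 14.0 rot [-62.7   89.92  29.93]
```

View pics/s3c.png

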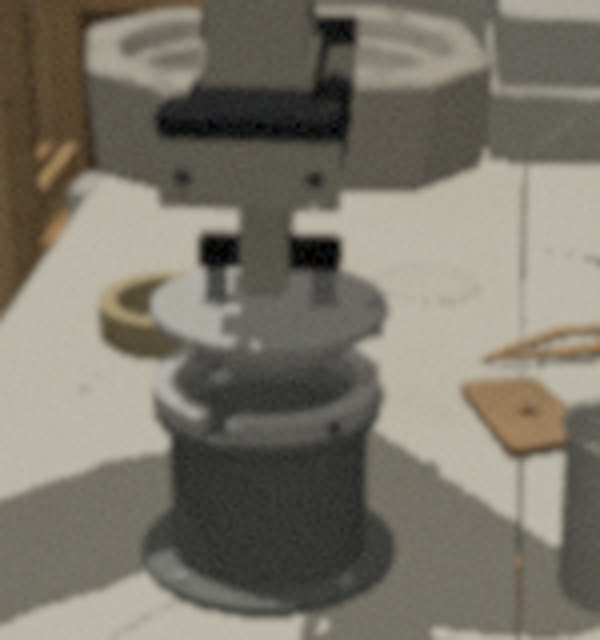

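View pics/w4.png

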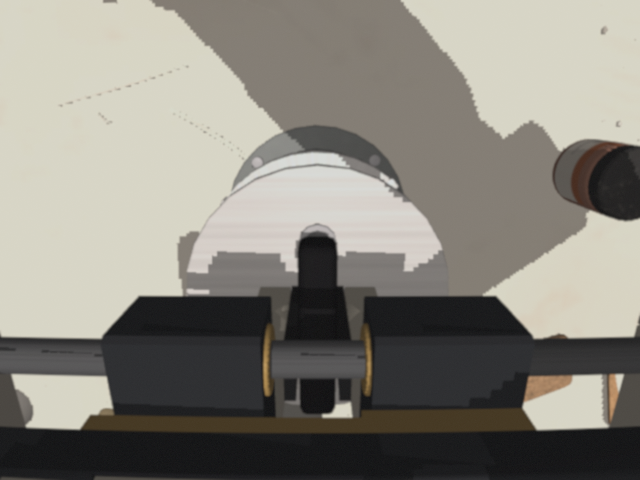

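Emit:
play_rows(
  series=[0.006,0,0,0,0.005,0,0,0,0.004,0,0,0,0.003,0,0,0,0,0,0,0],
)

```text
time_s: 8.37
tcp_pos: [0.4999, 0.1619, 0.1311]
eef_rot: [121.7, 89.9, -145.7]
contact_force: [0.6, -1.1, -3.4]
gripper_width: 0.0136
```

Emit:
play_rows(
  series=[0.001,0,0,0,0.001,0,0,0,0.001,0,0,0,0.001,0,0,0,0,0,0,0],
)

```text
time_s: 8.78
tcp_pos: [0.5003, 0.1622, 0.1281]
eef_rot: [78.2, 90.0, 170.8]
contact_force: [0.6, -0.6, -3.9]
gripper_width: 0.0135
```

```bash
python3 st.py
```

```text
t 8.78 p [500.3 162.2 128.1] psi 92.63 F [ 0.6 -0.6 -3.9] M [ 0.03 -0.25  0.01] w 13.5 rot [ 78.15  90.   170.79]
```

Emit:
play_rows(
  series=[0.001,0,0,0,0.001,0,0,0,0.001,0,0,0,0,0,0,0,0,0,0,0],
)

```text
time_s: 9.2
tcp_pos: [0.5003, 0.1622, 0.1251]
eef_rot: [125.4, 90.0, -142.0]
contact_force: [0.8, 0.3, -3.7]
gripper_width: 0.0137
```

```bash
python3 st.py
```

```text
t 9.2 p [500.3 162.2 125.1] psi 92.64 F [ 0.8  0.3 -3.7] M [ 0.05 -0.29  0.04] w 13.7 rot [ 125.38   89.99 -141.99]
```

Emit:
play_rows(
  series=[0.0005,0,0,0,0.0005,0,0,0,0,0,0,0,0,0,0,0,0,0,0,0],
)

```text
time_s: 9.62
tcp_pos: [0.5005, 0.1623, 0.1247]
eef_rot: [-71.5, 90.0, 21.2]
contact_force: [-1.5, -0.1, 5.1]
gripper_width: 0.0134
```

```bash
python3 st.py
```

```text
t 9.62 p [500.5 162.3 124.7] psi 92.64 F [-1.5 -0.1  5.1] M [-0.11  0.9   0.03] w 13.4 rot [-71.48  89.97  21.16]
```

Emit:
play_rows(
  series=[0,0,0,-0.0175,0,0,0,-0.0175,0,0,0,-0.0175,0,0,0,0,0,0,0,0],
)

```text
time_s: 10.03
tcp_pos: [0.501, 0.1624, 0.1246]
eef_rot: [-76.6, 89.9, 19.1]
contact_force: [0.5, -0.7, 5.9]
gripper_width: 0.0138
```

```bash
python3 st.py
```

```text
t 10.03 p [501.  162.4 124.6] psi 95.66 F [ 0.5 -0.7  5.9] M [-0.41 -0.35 -0.1 ] w 13.8 rot [-76.56  89.93  19.1 ]
```

Emit:
play_rows(
  series=[0,0,0,-0.0175,0,0,0,-0.0175,0,0,0,0,0,0,0,0,0,0,0,0],
)

```text
time_s: 10.45
tcp_pos: [0.5005, 0.1623, 0.124]
eef_rot: [-133.2, 90.0, -35.5]
contact_force: [2.9, -1.9, 1.7]
gripper_width: 0.0137
```

```bash
python3 st.py
```

```text
t 10.45 p [500.5 162.3 124. ] psi 97.63 F [ 2.9 -1.9  1.7] M [-0.2  -0.85  0.  ] w 13.7 rot [-133.15   90.    -35.52]
```

Emit:
play_rows(
  series=[0.0005,0,0,-0.0087,0.0005,0,0,-0.0087,0,0,0,0,0,0,0,0,0,0,0,0],
)

```text
time_s: 10.87
tcp_pos: [0.5008, 0.1623, 0.1236]
eef_rot: [-78.1, 89.9, 20.5]
contact_force: [3.0, -2.9, 5.6]
gripper_width: 0.0138
```

```bash
python3 st.py
```

```text
t 10.87 p [500.8 162.3 123.6] psi 98.66 F [ 3.  -2.9  5.6] M [-0.51 -0.99 -0.23] w 13.8 rot [-78.14  89.94  20.52]
```

Emit:
play_rows(
  series=[0,0,0,-0.0087,0,0,0,-0.0087,0,0,0,0,0,0,0,0,0,0,0,0],
)

```text
time_s: 11.28
tcp_pos: [0.4995, 0.1619, 0.1222]
eef_rot: [103.5, 89.9, -156.8]
contact_force: [0.4, -0.8, -4.9]
gripper_width: 0.0136
```

```bash
python3 st.py
```

```text
t 11.28 p [499.5 161.9 122.2] psi 99.63 F [ 0.4 -0.8 -4.9] M [ 0.08 -0.22  0.  ] w 13.6 rot [ 103.54   89.87 -156.83]
```

Emit:
play_rows(
  series=[0.0005,0,0,-0.0087,0.0005,0,0,-0.0087,0,0,0,0,0,0,0,0,0,0,0,0],
)

```text
time_s: 11.7
tcp_pos: [0.5004, 0.1622, 0.1221]
eef_rot: [106.1, 90.0, -153.3]
contact_force: [0.8, -0.2, -4.8]
gripper_width: 0.0135
```

```bash
python3 st.py
```

```text
t 11.7 p [500.4 162.2 122.1] psi 100.64 F [ 0.8 -0.2 -4.8] M [-0.02 -0.18  0.02] w 13.5 rot [ 106.08   90.   -153.29]
```

Emit:
play_rows(
  series=[0.0008,0,0,0,0.0008,0,0,0,0.0008,0,0,0,0,0,0,0,0,0,0,0],
)

```text
time_s: 12.12
tcp_pos: [0.5003, 0.1622, 0.1197]
eef_rot: [108.1, 90.0, -151.2]
contact_force: [0.4, 0.8, -3.5]
gripper_width: 0.0135
```

```bash
python3 st.py
```

```text
t 12.12 p [500.3 162.2 119.7] psi 100.64 F [ 0.4  0.8 -3.5] M [-0.   -0.23  0.06] w 13.5 rot [ 108.15   89.99 -151.22]
```

Emit:
play_rows(
  series=[0.0008,0,0,0,0.0008,0,0,0,0.0008,0,0,0,0,0,0,0,0,0,0,0],
)

```text
time_s: 12.53
tcp_pos: [0.5004, 0.1622, 0.1173]
eef_rot: [124.3, 90.0, -135.1]
contact_force: [1.6, -0.5, -4.6]
gripper_width: 0.0141
```

```bash
python3 st.py
```

```text
t 12.53 p [500.4 162.2 117.3] psi 100.64 F [ 1.6 -0.5 -4.6] M [ 0.02 -0.23  0.06] w 14.1 rot [ 124.27   89.99 -135.09]
```

Emit:
play_rows(
  series=[0.0005,0,0,0,0.0005,0,0,0,0.0005,0,0,0,0,0,0,0,0,0,0,0],
)

```text
time_s: 12.95
tcp_pos: [0.5005, 0.1623, 0.1167]
eef_rot: [-83.5, 90.0, 17.2]
contact_force: [-4.2, -0.7, 5.9]
gripper_width: 0.0132
```

```bash
python3 st.py
```

```text
t 12.95 p [500.5 162.3 116.7] psi 100.65 F [-4.2 -0.7  5.9] M [-0.16  1.24  0.07] w 13.2 rot [-83.48  89.96  17.17]
```

Emit:
play_rows(
  series=[0.0005,0,0,0,0.0005,0,0,0,0,0,0,0,0,0,0,0,0,0,0,0],
)

```text
time_s: 13.37
tcp_pos: [0.5005, 0.1623, 0.1166]
eef_rot: [-87.2, 89.9, 13.4]
contact_force: [-7.5, -0.9, 14.7]
gripper_width: 0.0135
```

```bash
python3 st.py
```

```text
t 13.37 p [500.5 162.3 116.6] psi 100.67 F [-7.5 -0.9 14.7] M [-0.2   2.74 -0.01] w 13.5 rot [-87.23  89.94  13.44]
```

Emit:
play_rows(
  series=[-0.0005,0,0,0,-0.0005,0,0,0,0,0,0,0,0,0,0,0,0,0,0,0],
)

```text
time_s: 13.78
tcp_pos: [0.5005, 0.1623, 0.1167]
eef_rot: [-84.4, 90.0, 16.3]
contact_force: [-4.9, -0.1, 8.2]
gripper_width: 0.0138
```

Emit:
play_rows(
  series=[0,0,0,0,0,0,0,0,0,0,0,0,0,0,0,0,0,0,0,0],
  jaw=60,
)

```text
time_s: 14.2
tcp_pos: [0.5005, 0.1623, 0.1158]
eef_rot: [-119.8, 90.0, -19.2]
contact_force: [1.0, -0.3, -1.1]
gripper_width: 0.0414
```

```bash
python3 st.py
```

```text
t 14.2 p [500.5 162.3 115.8] psi 100.64 F [ 1.  -0.3 -1.1] M [ 0.01 -0.25  0.08] w 41.4 rot [-119.82   90.    -19.18]
```

Retreat upwards and inspect.

Emit:
play_rows(
  series=[-0.008,0,0,0,-0.015,0,0,0,-0.025,0,0,0,-0.03,0,0,0,-0.03,0,0,0],
  jaw=100,
)

```text
time_s: 14.62
tcp_pos: [0.5001, 0.1619, 0.2254]
eef_rot: [127.1, 90.0, -132.2]
contact_force: [1.7, 0.9, 0.5]
gripper_width: 0.0747
```

Emit:
play_rows(
  series=[-0.01,0.012,-0.02,0,-0.01,0.012,-0.02,0,-0.01,0.012,-0.02,0,0,0.012,-0.02,0,0,0.012,-0.02,0],
)

```text
time_s: 15.03
tcp_pos: [0.4597, 0.0521, 0.2552]
eef_rot: [-75.2, 89.9, 25.5]
contact_force: [1.5, 0.1, -0.8]
gripper_width: 0.0872
```

Emit:
play_rows(
  series=[0,0,0,0,0,0,0,0,0,0,0,0,0,0,0,0,0,0,0,0],
)

```text
time_s: 15.45
tcp_pos: [0.4601, 0.0534, 0.2538]
eef_rot: [113.9, 90.0, -145.5]
contact_force: [0.3, 0.3, -0.7]
gripper_width: 0.0876
```

```bash
python3 st.py; python3 - <<'E'
from h import *
for n in ('side','top','wrist'): save(n,n+'9')
crop('side9',235,190,345,290,6,'s9c'); crop('top9',240,190,340,350,4,'t9c')
E
```

```text
t 15.45 p [460.1  53.4 253.8] psi 100.67 F [ 0.3  0.3 -0.7] M [ 0.07 -0.23  0.02] w 87.6 rot [ 113.86   89.99 -145.46]
```

View pics/s9c.png

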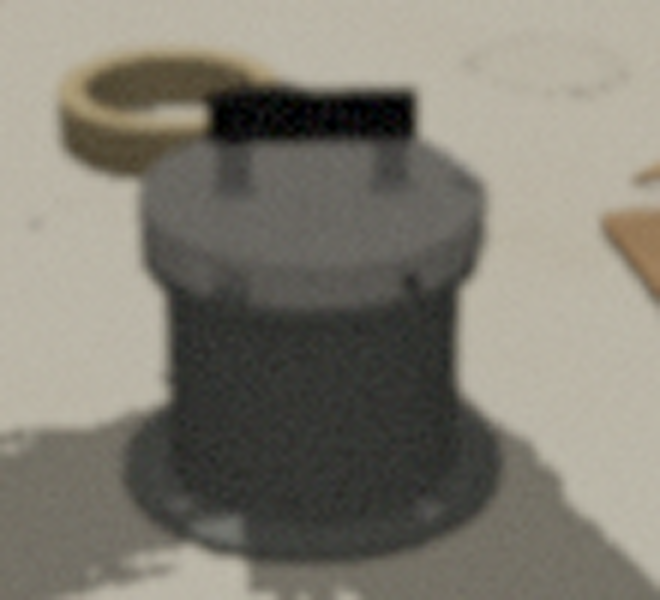

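View pics/wrist9.png

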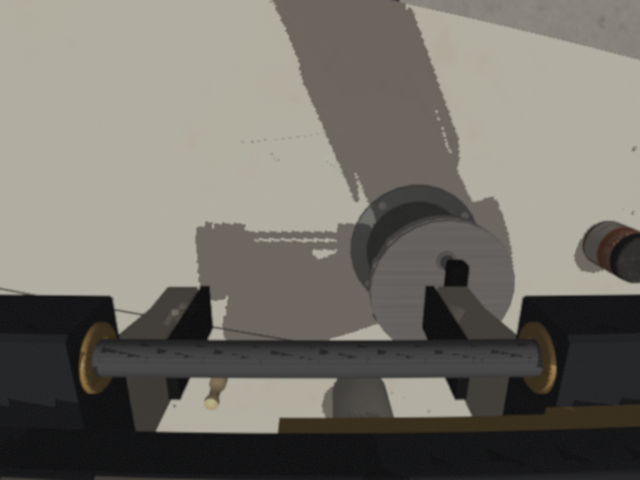

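View pics/top9.png

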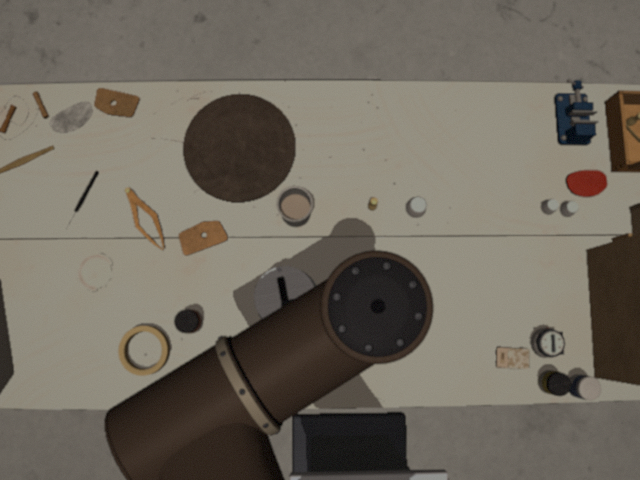

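```bash
python3 - <<'E'
from h import *
im=cv2.imread('pics/side9.png'); im=cv2.resize(im[190:290,235:345],None,fx=6,fy=6,interpolation=2)
t=np.radians(np.arange(0,361,3))
for z,c in ((.106,(0,0,255)),(.114,(255,0,0))):
    q=proj('side9',np.c_[.501+.058*np.cos(t),.1615+.058*np.sin(t),0*t+z]); q=(q-[235,190]+.5)*6-.5
    cv2.polylines(im,[q.round().astype(int)],False,c,1)
cv2.imwrite('pics/o9.png',cv2.convertScaleAbs(im,alpha=1.5))
E
```

```text
(no output)
```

View pics/o9.png

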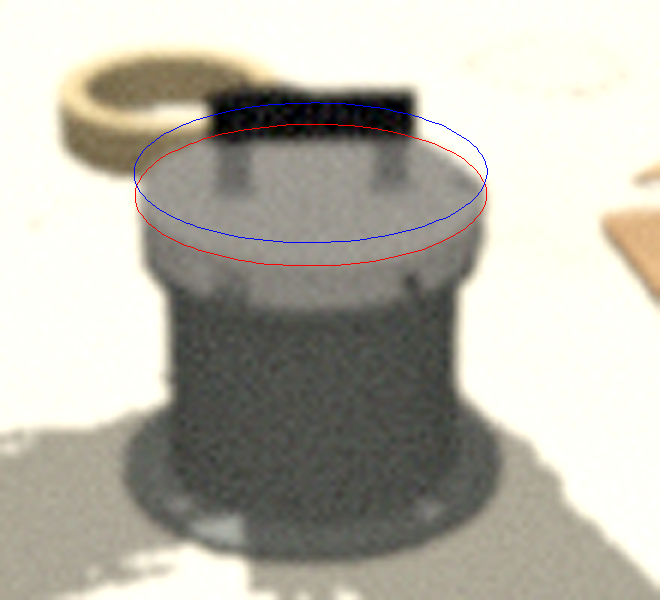

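```bash
python3 -c "
from h import *
print(close_job())"
```

```text
the job is handed in; nothing more can be done
None
```

The lid is on the canister with its lugs in the collar's notches, and by my checks it is fully home. I handed the job in at about 15.6 s; no verdict was reported.

**What I did:** I gripped the lid by its handle and set its lugs on the rim. Contact came with the TCP at z = 124.7 mm, where I expected it. I then turned the lid about 8° counter-clockwise under a light press of 5–10 N. At about 7° the upward push vanished and only the lid's weight was left on the wrist, which meant the lugs had found the notches. I lowered it until it stopped at 116.7 mm, pressed to 15 N, let go and withdrew.

**What the last checks showed:**
- **Depth:** the lid dropped 8.0 mm from the rim, exactly the 40 to 32 mm given.
- **Flush:** the side picture fits the flange at its seated height and shows no gap.
- **Arm clear:** no contact force on the arm after release.
- **Things standing around:** the bystanders appear at the same pixels in the overhead picture as at the start.

**What disagreed:**
- **Side camera:** it placed the canister about 5 mm off in y from the overhead and wrist cameras. I went by the wrist camera, and the fit bore that out.
- **One-sided push:** while I pressed the lid home there was a sideways moment of up to 2.7 N m and a 7.5 N side force. Both were gone after release.

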